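Feel for the catch of the bench service duct and spring its lid

TASK

The air taps are under the sprung lid of the bench service duct, whose push catch lies in a notch somewhere along the duct's front rail. Starting near the left-hand end of the rail as the robot sees it, run a fingertip lightly along the rail's top towards the right until you feel the notch, and push the catch down in it so that the lid springs open by itself. Then take the hand away; pick nothing up, do not prise the lid, and leave the beaker, the jar and the spatula where they are.

Things in the scene. Friction and masses are not known exactly. Their poses are not given: they have to be found in the camera images.
- duct: bench service duct, fixed: low aluminium channel 520 mm long (y) and 130 mm deep (x), between two grey end boxes (each 110 mm long, 98 mm high). Origin: centre of its underside, on the bench; x points away from the front rail to the hinge side, y to the duct's left end as the robot sees it, z up. The white lid spans x -27 to +61 mm, y -148 to +148 mm, its top 86 mm above the bench
- rail_left (a point): left end (as the robot sees it) of the duct's front rail, mid-depth, on its top. The rail is 300 mm long (duct y -150 to +150 mm), 36 mm deep (duct x -65 to -29 mm), flat top 90 mm above the bench, just in front of the lid; plain but for one notch. At this end the left end box stands 8 mm higher
- rail_right (a point): right end of the same rail, mid-depth, on its top, where the right end box begins. The notch: cut down through the rail's top, open to the front, square ends, 52 mm long along the rail and the rail's full depth; its centre lies anywhere within 55 mm of the rail's middle. A closed fingertip sliding on the rail's top loses its support once wholly over the notch
- catch (a joint): travel of the catch, m: 0 at rest, 0.007 down at its stop. The catch is a flat grey pad, 49 mm (along the rail) by 30 mm, filling the notch; at rest its top is 9 mm below the rail's top. Pushed straight down it yields from about 1.6 N, takes about 4 N at the stop, lets the lid go at about 0.004, and springs back when released
- lid (a joint): opening angle of the lid, rad: 0 shut and latched, 1.2 fully open. The lid is 296 mm long, 88 mm deep, hinged along its far edge; once let go, its spring swings the front edge up by itself in about one second and it stays up
- beaker: white plastic mixing beaker, 84 mm across, 105 mm high, standing on the bench in front of the duct; origin at the centre of its underside. To be left alone
- jar: amber glass jar with a white cap, 60 mm across, 85 mm high, standing on the bench in front of the duct; origin at the centre of its underside. To be left alone
- spatula: double-ended steel laboratory spatula, a 6 mm rod with flat blades, 195 mm long in all, lying on the bench in front of the duct, roughly parallel to it; origin at its middle. To be left alone

How it is judged (in metres and radians):
On the way, in this order (a step that is already met when the one before it is completed fails the run):
1. a fingertip rests on the rail near its left-hand end (contact force between the fingers and duct above 0.3 N and y of the grasp point in the frame of duct between 0.105 and 0.16 m and x of the grasp point in the frame of duct below -0.01 m and value of joint lid below 0.05 rad), for 0.05 s.
2. the fingertip is run along the rail to the right (contact force between the fingers and duct above 0.3 N and y of the grasp point in the frame of duct between 0.06 and 0.1 m and x of the grasp point in the frame of duct below -0.01 m and value of joint catch below 0.002 m and value of joint lid below 0.05 rad), for 0.05 s.
3. the catch is pushed down by a fingertip, the lid not prised open before (value of joint catch above 0.003 m and contact force between the fingers and duct above 1 N and value of joint lid below 0.6 rad), for 0.02 s.
4. the lid has sprung open (value of joint lid above 0.9 rad), for 0.1 s.
At the end, for the whole second after the job is handed in: the lid stands open (more than 0.9 rad), the catch has sprung back up (less than 2 mm down), and beaker, jar and spatula are within 30 mm of where they stood, upright (value of joint lid above 0.9 rad and value of joint catch below 0.002 m and distance of each of beaker, jar, spatula from where it was at the start of the episode below 0.03 m and angle between each of beaker, jar's own z axis and vertical below 0.2 rad); the robot touches nothing.
It fails at once if the beaker, the jar or the spatula is picked up or pushed away (distance of any of beaker, jar, spatula from where it was at the start of the episode above 0.03 m).
It fails at once if the fingers lean on the duct with more than 60 N (contact force between the fingers and duct above 60 N).
It also fails if it takes over 48 s, if anything falls off the work surface, if the arm or the gripper's body presses on something with over 40 N, if the wrist force passes 120 N, or if a joint passes its speed limit or range.

ROBOT

A 6-joint arm with a two-finger parallel gripper is mounted at the origin on the work surface. World frame = base frame: x ahead of the robot, y to its left, z up, the work surface at z = 0. Lengths are in mm, angles in degrees, forces in N, time in s.
With the tool pointing down it reaches from about 350 to 1000 mm from the base axis. Payload 7.1 kg.
Tool frame: the origin (TCP) lies at the very end of the fingers, on their centre line; the grasp point (between the pads) lies 19 mm behind it (arm.grip_point_offset is the distance from the TCP to the grasp point, in mm); z points along the fingers, y is the line along which they close (so a half turn about z gives the same grasp; the last joint's range is limited). The gripper opens to 85 mm and grips with 20 to 120 N. Pads are 22 mm wide; open, the fingers measure 114 mm over their backs; the gripper's body (76 mm by 85 mm) begins 54 mm behind the grasp point. The pads swing forward as they close: fully open they stand 13 mm farther back than shut.
Start: joints at [-73.682, 24.242, 93.386, -0, 62.372, -1.089], TCP at [186.986, -596.357, 231.319] pointing down, gripper open.
Joint ranges: [-172.04, 172.04], [-51.8, 120.97], [4.93, 147.93], [-75.15, 255.16], [6.16, 154.13], [-145.62, 145.62]. Speed limits (degrees/s): [136.94, 136.94, 172.46, 180, 180, 180].

INTERFACE

Orientations are given as [roll, pitch, yaw] about the fixed x, y, z axes, in that order (R = Rz(yaw) Ry(pitch) Rx(roll)).
In Python, from rig import arm, vision, order gives the robot as it stands.
- The arm moves only by the tool play_rows, never from a script. Its argument "moves" is a list of rows, each a list of 3 entries, a list of its own where there are three numbers: the turn, a rotation vector about the tool's x, y, z in degrees, then the shift along the tool's x, y, z in m, then the opening, from -1 (shut) to 1 (fully open). A call has 1 to 5 rows; each row shifts and turns the commanded pose from where the row before left it, along the tool's axes as they then stand; what a row does not reach is not made up. A row lasts 1/12 s, in which the tool goes at most 41.7 mm and 7.16 degrees, less where a joint would pass 70% of its speed; a pose out of reach is approached as far as the arm can. A call with a gripper value outside its range is refused whole. The fingers move at their own pace and stop on an object; "squeeze" is the grip in N (left out, the last holds). Time passes only in rows, so rows that do not move let the fingers close. It gives the time, the measured TCP pose, the force, the opening and the grip force at its end, in the units of the state.
- arm.read_state(): the state, without advancing time (a new reading comes with each control period).
- vision.capture(name): name is "scene" or "top"; returns a dict with "pixels" (420x560x3 uint8, red, green, blue), "z_map" (420x560 float32, mm along the optical axis (not along the pixel's ray), 0 where there is no reading), "K" (3x3 intrinsics, pixels), "world_to_cam" (4x4, takes a point from world to camera coordinates). Camera axes: x right, y down, z forward; pixel columns grow to the right and rows downward; lengths in mm; the calibration is good to about 2 mm. A picture is of the moment at which its call begins.
- order.sign_off(): hands the job in; it is judged then, once.
The state is a dict: "clock": time; "joint_pos": joint angles; "joint_velocities": joint speeds; "joint_efforts": joint torques, N m; "tcp_pos": TCP position; "tool_rot": TCP orientation; "wrist_force": force on the tool from outside, world axes, zero at the start; "moment": the same for the moment, N m; "width": finger opening in mm; "finger_force": force on a finger pad.
Only numpy, scipy, OpenCV 4.12 (cv2) and the standard library are available. Lean on these libraries where they do the work, as an engineer would, in place of code of your own. Each camera call takes 0.05 s, during which the arm holds its last target. There are 200 camera calls.

## Working session

There is one attempt and no reset: what is moved stays moved. The work goes in short steps, Python scripts to look and compute and a tool call to move; the robot and the scene stay as the last step left them, time stands still between calls to the robot, and variables do not carry over. Pictures are saved under pics/ and viewed, at most 10 in all, crops included, and the job is handed in when it is done.

Besides the shell and the picture viewer there is one more tool, called after "Emit:" as name([rows], argument=value, ...), one row to a line, values as JSON. play_rows: Moves the arm, as the interface text tells. Its arguments: {"type":"object","properties":{"moves":{"type":"array"},"squeeze":{"type":"number"}},"required":["moves"]}

```bash
mkdir -p pics; python3 - <<'E'
from rig import arm, vision
import cv2, numpy as np
for n in("scene","top"):
    c=vision.capture(n); cv2.imwrite(f"pics/{n}0.png",c["pixels"][...,::-1]); np.savez(f"{n}0.npz",**c)
s=arm.read_state(); print(s, arm.grip_point_offset)
E
```

```text
{'clock': 0.1, 'joint_pos': array([-7.36817019e+01,  2.42806724e+01,  9.34278488e+01,  7.84364177e-04,
        6.23717571e+01, -1.08899528e+00]), 'joint_velocities': array([ 0.00787313, -0.04096229, -0.14205304,  0.01221171,  0.00656585,
       -0.05558984]), 'joint_efforts': array([ 1.71220028e-03, -5.58422363e+01, -2.82444888e+01,  4.42428609e-05,
        2.93502664e-03, -2.72981403e-06]), 'tcp_pos': array([ 186.86021359, -595.88957457,  230.61121438]), 'tool_rot': array([-1.79919749e+02, -2.22001440e-03,  1.74069276e+01]), 'wrist_force': array([-0.60521809,  0.00362883,  0.27538667]), 'moment': array([-0.06627963, -0.02395081, -0.02675322]), 'finger_force': 0.0, 'width': 85.37085898131119} 18.700000000000003
```

View pics/scene0.png

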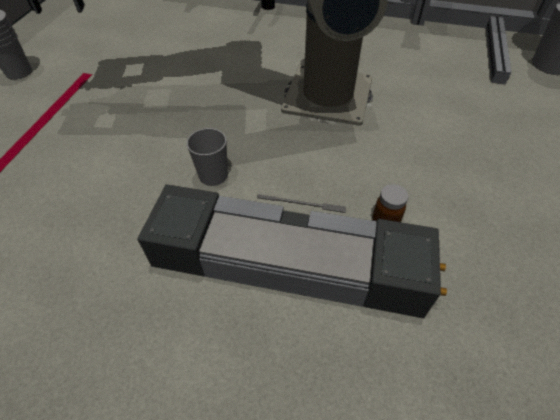

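View pics/top0.png

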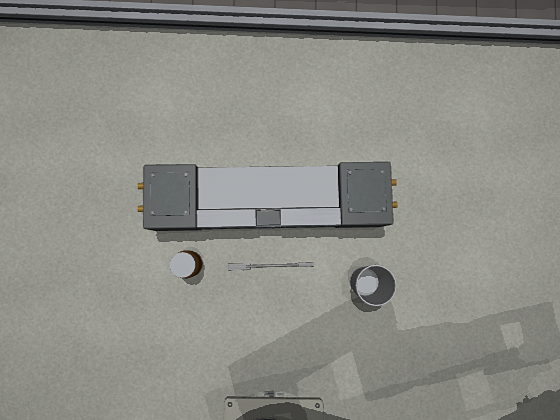

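The scene view looks back at the robot, with the notch at about (295,218). In the top view the rail runs from about (197,217) to (340,217), and the grey catch is at (268,217). The jar is at (186,264), the spatula at (270,266) and the beaker at (372,285).

```bash
cat > h.py <<'E'
import numpy as np, cv2
def ray(c,u,v,z):
    T=np.linalg.inv(c["world_to_cam"]); d=T[:3,:3]@np.linalg.inv(c["K"])@[u,v,1]; o=T[:3,3]
    return o+d*(z-o[2])/d[2]
def zpt(c,u,v):
    T=np.linalg.inv(c["world_to_cam"]); d=c["z_map"][v,u]
    return T[:3,:3]@(np.linalg.inv(c["K"])@[u,v,1]*d)+T[:3,3]
E
python3 - <<'E'
import numpy as np, cv2
from h import *
np.set_printoptions(precision=1,suppress=True)
c=np.load("top0.npz"); im=c["pixels"]
g=cv2.cvtColor(im,cv2.COLOR_RGB2GRAY)
m=((g>165)).astype(np.uint8); m[:150]=0
n,l,st,ce=cv2.connectedComponentsWithStats(m)
for i in range(1,n):
    if st[i][4]>150: 
        print(st[i],ce[i],zpt(c,int(ce[i][0]),int(ce[i][1])))
print("row profile col215",g[160:235,215]); print("rail row217",g[217,185:350])
for n,u,v in(("railL",197,217),("railR",340,217),("catch",268,217),("lid",268,190),("boxL",170,190),("boxR",365,190),("spat",270,266),("base",275,403)):
    print(n,zpt(c,u,v),ray(c,u,v,90))
E
```

```text
[ 199  166  140   43 5649] [268. 187.] [566.2  24.6  88.1]
[281 208  60  17 953] [310.3 216.3] [504.9 -65.2  89.6]
[197 210  59  17 938] [225.5 217.7] [498.  112.4  90.6]
[170 252  25  25 479] [182.  264.4] [398.4 198.5  83.9]
[356 276  21  17 280] [366.3 284.1] [ 360.2 -204.5    4.7]
row profile col215 [160 159 152 159 160 165 168 120 173 173 171 170 171 171 171 172 171 171
 172 171 171 172 171 171 172 171 171 172 171 171 171 172 171 171 171 172
 171 172 171 171 171 171 171 171 172 171 171 175 184  43 178 170 171 172
 171 169 171 171 171 171 171 172 171 172 172 177 172  52  30  79  89 102
  99 100  95]
rail row217 [107 108 108 107 108 108 108 108 110 109  67  53 148 176 170 169 170 170
 170 170 171 171 171 171 171 171 171 171 172 171 171 170 171 170 171 172
 171 171 172 172 171 172 171 172 171 172 171 171 172 171 171 172 171 172
 172 172 171 171 172 171 172 172 172 172 172 171 172 172 174 172 102  53
 116 112 110 111 111 110 111 110 111 110 110 110 110 109 110 110 110 110
 109 108 109 109  90  77 185 174 171 172 172 172 172 171 172 171 171 172
 171 171 171 172 171 172 171 171 172 171 172 172 172 172 172 172 172 171
 171 171 171 171 171 171 172 171 171 171 170 170 170 170 170 172 171 170
 170 171 171 170 170 170 171 171 171 173 173 128  28  86 110 104 105 103
 103 104 103]
railL [496.3 170.1  92.7] [496.5 170.5  90. ]
railR [ 504.4 -128.3   91.1] [ 504.5 -128.4   90. ]
catch [501.   22.8  82.9] [500.5  22.9  90. ]
lid [557.6  24.4  88.7] [557.4  24.4  90. ]
boxL [550.3 226.8  99.3] [551.5 228.9  90. ]
boxR [ 562.  -178.9   98.7] [ 563.3 -181.    90. ]
spat [396.   15.1   9.4] [398.8  16.   90. ]
base [99.2 -3.5 15.4] [124.6  -1.2  90. ]
```

```bash
python3 - <<'E'
import numpy as np, cv2
from h import *
np.set_printoptions(precision=1,suppress=True)
c=np.load("top0.npz"); g=cv2.cvtColor(c["pixels"],cv2.COLOR_RGB2GRAY)
m=(g>165).astype(np.uint8); m[:150]=0
n,l,st,ce=cv2.connectedComponentsWithStats(m)
for i,z in((1,86),(2,90),(3,90)):
    i=[k for k in range(1,n) if st[k][4]>900][i-1]
    P=np.array([ray(c,u,v,z)[:2] for v,u in np.argwhere(l==i)],np.float32)
    print(P.mean(0),cv2.minAreaRect(P), cv2.fitLine(P,2,0,.1,.1).ravel())
# depth of the rail, front & back edges
for u in (225,310): print(zpt(c,u,218), ray(c,u,209.5 if u<250 else 207.5,90), ray(c,u,227 if u<250 else 225,90))
# tool frame yaw check: moves from tcp to target
E
```

```text
[564.5  24.3] ((564.9010009765625, 23.192733764648438), (86.83587646484375, 293.17462158203125), 2.4978647232055664) [  0.   -1.  564.5  24.3]
[504.4 -65.8] ((504.9368591308594, -66.27687072753906), (33.73875427246094, 124.12328338623047), 1.5656710863113403) [  0.   -1.  504.4 -65.8]
[496.7 111.3] ((496.060546875, 110.28363037109375), (33.44152069091797, 120.76927947998047), 1.5574967861175537) [  0.   -1.  496.7 111.3]
[495.9 112.4  90.4] [513.8 113.   90. ] [477.2 111.7  90. ]
[500.8 -65.4  88.3] [522.8 -64.9  90. ] [486.  -65.5  90. ]
```

Emit:
play_rows([
  [[0, 0, 0], [0.0256, -0.0307, 0], -1],
  [[0, 0, 0], [0.0256, -0.0307, 0], -1],
  [[0, 0, 0], [0.0256, -0.0307, 0], -1],
  [[0, 0, 0], [0.0256, -0.0307, 0], -1],
  [[0, 0, 0], [0.0256, -0.0307, 0], -1],
], squeeze=20)

```text
clock: 0.52
tcp_pos: [263.3, -409.6, 230.9]
tool_rot: [-180.0, 0.0, 17.4]
wrist_force: [1.3, 0.6, 0.0]
width: 25.9
finger_force: 0.0
```

Emit:
play_rows([
  [[0, 0, 0], [0.0256, -0.0307, 0], -1],
  [[0, 0, 0], [0.0256, -0.0307, 0], -1],
  [[0, 0, 0], [0.0256, -0.0307, 0], -1],
  [[0, 0, 0], [0.0256, -0.0307, 0], -1],
  [[0, 0, 0], [0.0256, -0.0307, 0], -1],
])

```text
clock: 0.93
tcp_pos: [339.5, -225.0, 231.3]
tool_rot: [-180.0, -0.0, 17.4]
wrist_force: [0.0, 0.5, -0.3]
width: 0.0
finger_force: 0.0
```

Emit:
play_rows([
  [[0, 0, 0], [0.0256, -0.0307, 0], -1],
  [[0, 0, 0], [0.0256, -0.0307, 0], -1],
  [[0, 0, 0], [0.0256, -0.0307, 0], -1],
  [[0, 0, 0], [0.0256, -0.0307, 0], -1],
  [[0, 0, 0], [0.0256, -0.0307, 0], -1],
])

```text
clock: 1.35
tcp_pos: [415.8, -40.0, 231.4]
tool_rot: [180.0, -0.0, 17.4]
wrist_force: [0.1, 0.7, -0.8]
width: -0.3
finger_force: 0.0
```

Emit:
play_rows([
  [[0, 0, 0], [0.0255, -0.0303, 0], -1],
  [[0, 0, 0], [0.0255, -0.0303, 0], -1],
  [[0, 0, 0], [0.0255, -0.0303, 0], -1],
  [[0, 0, 0], [0.0255, -0.0303, 0], -1],
  [[0, 0, 0], [0.0255, -0.0303, 0], -1],
])

```text
clock: 1.77
tcp_pos: [492.1, 142.7, 231.1]
tool_rot: [180.0, 0.0, 17.4]
wrist_force: [0.8, -1.0, -0.1]
width: -0.1
finger_force: 0.0
```

Emit:
play_rows([
  [[0, 0, 5], [0, 0, 0.02], -1],
  [[0, 0, 5], [0, 0, 0.02], -1],
  [[0, 0, 5.1], [0, 0, 0.02], -1],
  [[0, 0, 0], [0, 0, 0.02], -1],
  [[0, 0, 0], [0, 0, 0.015], -1],
])

```text
clock: 2.18
tcp_pos: [491.0, 140.6, 134.5]
tool_rot: [180.0, 0.1, 2.3]
wrist_force: [-0.6, 0.5, -0.7]
width: 0.0
finger_force: 0.0
```

```bash
python3 - <<'E'
from rig import arm, vision
import cv2, numpy as np
c=vision.capture("scene"); cv2.imwrite("pics/s1.png",cv2.resize(c["pixels"][110:330,130:460,::-1],None,fx=2.3,fy=2.3,interpolation=cv2.INTER_CUBIC))
s=arm.read_state(); print(s["clock"],s["tcp_pos"],s["tool_rot"],s["wrist_force"])
E
```

```text
2.2333 [489.60796324 140.13488406 132.38204901] [179.93014594   0.3184872    2.3140315 ] [-1.25668518e+00 -1.77729062e-04 -1.86936511e+00]
```

View pics/s1.png

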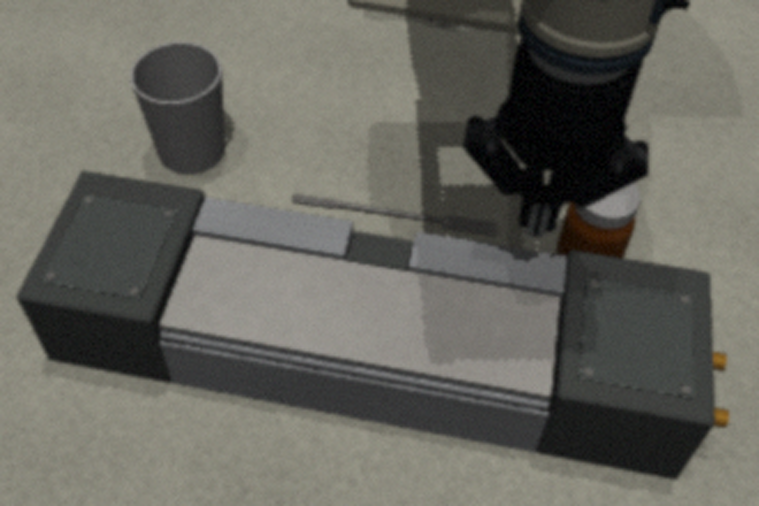

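The closed fingertip is at crop (540,225), above the rail near its left end. The notch is at crop (380,248). I'll descend gently.

Emit:
play_rows([
  [[0, 0, 0], [0.002, 0, 0.012], -1],
  [[0, 0, 0], [0, 0, 0.012], -1],
  [[0, 0, 0], [0, 0, 0.01], -1],
  [[0, 0, 0], [0, 0, 0], -1],
  [[0, 0, 0], [0, 0, 0], -1],
])

```text
clock: 2.65
tcp_pos: [493.9, 140.6, 102.1]
tool_rot: [180.0, 0.0, 2.3]
wrist_force: [-0.5, -0.2, 0.1]
width: -0.5
finger_force: 0.0
```

Emit:
play_rows([
  [[0, 0, 0], [0, 0, 0.001], -1],
  [[0, 0, 0], [0, 0, 0], -1],
  [[0, 0, 0], [0, 0, 0.001], -1],
  [[0, 0, 0], [0, 0, 0], -1],
  [[0, 0, 0], [0, 0, 0], -1],
])

```text
clock: 3.07
tcp_pos: [494.1, 140.8, 100.6]
tool_rot: [-180.0, -0.0, 2.3]
wrist_force: [0.5, 1.1, -0.4]
width: -0.1
finger_force: 0.0
```

Emit:
play_rows([
  [[0, 0, 0], [0, 0, 0.002], -1],
  [[0, 0, 0], [0, 0, 0.002], -1],
  [[0, 0, 0], [0, 0, 0.002], -1],
  [[0, 0, 0], [0, 0, 0.001], -1],
  [[0, 0, 0], [0, 0, 0], -1],
])

```text
clock: 3.48
tcp_pos: [493.7, 140.6, 92.9]
tool_rot: [180.0, 0.0, 2.3]
wrist_force: [0.5, -0.8, 0.4]
width: 0.1
finger_force: 0.0
```

Emit:
play_rows([
  [[0, 0, 0], [0, 0, 0.0005], -1],
  [[0, 0, 0], [0, 0, 0.0005], -1],
  [[0, 0, 0], [0, 0, 0.0005], -1],
  [[0, 0, 0], [0, 0, 0.0005], -1],
  [[0, 0, 0], [0, 0, 0], -1],
])

```text
clock: 3.9
tcp_pos: [494.0, 140.7, 91.3]
tool_rot: [180.0, 0.0, 2.3]
wrist_force: [0.3, -0.3, 0.5]
width: 0.0
finger_force: 0.0
```

Emit:
play_rows([
  [[0, 0, 0], [0, 0, 0.0005], -1],
  [[0, 0, 0], [0, 0, 0.0005], -1],
  [[0, 0, 0], [0, 0, 0.0005], -1],
  [[0, 0, 0], [0, 0, 0], -1],
  [[0, 0, 0], [0, 0, 0], -1],
])

```text
clock: 4.32
tcp_pos: [494.0, 140.7, 90.1]
tool_rot: [-180.0, -0.0, 2.3]
wrist_force: [-1.2, -0.3, 5.2]
width: 0.1
finger_force: 2.2
```

Emit:
play_rows([
  [[0, 0, 0], [0, 0.004, 0], -1],
  [[0, 0, 0], [0, 0.005, 0], -1],
  [[0, 0, 0], [0, 0.005, 0], -1],
  [[0, 0, 0], [0, 0.005, 0], -1],
  [[0, 0, 0], [0, 0.005, 0], -1],
])

```text
clock: 4.73
tcp_pos: [495.3, 116.3, 90.0]
tool_rot: [-180.0, -0.0, 2.3]
wrist_force: [0.1, 4.7, 4.7]
width: 0.1
finger_force: 2.6
```

Emit:
play_rows([
  [[0, 0, 0], [0, 0.005, 0], -1],
  [[0, 0, 0], [0, 0.005, 0], -1],
  [[0, 0, 0], [0, 0.005, 0], -1],
  [[0, 0, 0], [0, 0.005, 0], -1],
  [[0, 0, 0], [0, 0.005, 0], -1],
])

```text
clock: 5.15
tcp_pos: [496.3, 91.3, 90.1]
tool_rot: [-180.0, -0.0, 2.3]
wrist_force: [0.2, 3.8, 4.9]
width: 0.1
finger_force: 2.7
```

Emit:
play_rows([
  [[0, 0, 0], [0, 0.005, 0], -1],
  [[0, 0, 0], [0, 0.005, 0], -1],
  [[0, 0, 0], [0, 0.005, 0], -1],
  [[0, 0, 0], [0, 0.005, 0], -1],
  [[0, 0, 0], [0, 0.005, 0], -1],
])

```text
clock: 5.57
tcp_pos: [497.2, 66.3, 90.0]
tool_rot: [-180.0, -0.0, 2.3]
wrist_force: [0.3, 4.5, 5.5]
width: 0.3
finger_force: 2.9
```

Emit:
play_rows([
  [[0, 0, 0], [0, 0.005, 0], -1],
  [[0, 0, 0], [0, 0.005, 0], -1],
  [[0, 0, 0], [0, 0.005, 0], -1],
  [[0, 0, 0], [0, 0.005, 0], -1],
  [[0, 0, 0], [0, 0.004, 0], -1],
])

```text
clock: 5.98
tcp_pos: [497.9, 42.1, 89.9]
tool_rot: [180.0, 0.0, 2.3]
wrist_force: [0.5, -0.5, 0.4]
width: -0.2
finger_force: 0.0
```

Emit:
play_rows([
  [[0, 0, 0], [0, 0.003, 0], -1],
  [[0, 0, 0], [0, 0.003, 0], -1],
  [[0, 0, 0], [0, 0.003, 0], -1],
  [[0, 0, 0], [0, 0, 0], -1],
])

```text
clock: 6.32
tcp_pos: [498.0, 33.2, 89.6]
tool_rot: [180.0, 0.0, 2.3]
wrist_force: [-0.5, 0.7, -0.1]
width: -0.1
finger_force: 0.0
```

Support dropped away at y≈42, which matches the notch seen in the images. I'll centre over it and press.

Emit:
play_rows([
  [[0, 0, 0], [0, 0.006, 0], -1],
  [[0, 0, 0], [0, 0.006, 0], -1],
  [[0, 0, 0], [0, 0, 0.003], -1],
  [[0, 0, 0], [0, 0, 0.003], -1],
  [[0, 0, 0], [0, 0, 0.001], -1],
])

```text
clock: 6.73
tcp_pos: [498.5, 21.7, 82.3]
tool_rot: [-180.0, 0.0, 2.3]
wrist_force: [-1.5, -0.1, 0.5]
width: -0.1
finger_force: 0.0
```

Emit:
play_rows([
  [[0, 0, 0], [0, 0, 0.001], -1],
  [[0, 0, 0], [0, 0, 0.001], -1],
  [[0, 0, 0], [0, 0, 0.001], -1],
  [[0, 0, 0], [0, 0, 0.001], -1],
  [[0, 0, 0], [0, 0, 0.001], -1],
])

```text
clock: 7.15
tcp_pos: [498.7, 21.9, 77.9]
tool_rot: [-180.0, 0.0, 2.3]
wrist_force: [-1.4, 0.6, 3.6]
width: 0.3
finger_force: 1.3
```

Emit:
play_rows([
  [[0, 0, 0], [0, 0, 0.001], -1],
  [[0, 0, 0], [0, 0, 0.001], -1],
  [[0, 0, 0], [0, 0, 0.0005], -1],
  [[0, 0, 0], [0, 0, 0], -1],
])

```text
clock: 7.48
tcp_pos: [498.6, 21.9, 75.2]
tool_rot: [-180.0, 0.0, 2.3]
wrist_force: [-1.5, 0.7, 3.4]
width: -0.2
finger_force: 1.7
```

Emit:
play_rows([
  [[0, 0, 0], [-0.002, 0, -0.004], -1],
  [[0, 0, 0], [-0.004, 0, -0.01], -1],
  [[0, 0, 0], [-0.01, 0, -0.015], -1],
  [[0, 0, 0], [-0.015, 0, -0.02], -1],
  [[0, 0, 0], [-0.015, 0, -0.025], -1],
])

```text
clock: 7.9
tcp_pos: [451.3, 19.9, 149.6]
tool_rot: [-180.0, 0.1, 2.3]
wrist_force: [0.1, 0.4, -0.1]
width: 0.0
finger_force: 0.0
```

Emit:
play_rows([
  [[0, 0, 0], [-0.015, 0, -0.025], -1],
  [[0, 0, 0], [-0.015, 0, -0.03], -1],
  [[0, 0, 0], [0, 0, -0.02], -1],
  [[0, 0, 0], [0, 0, 0], -1],
  [[0, 0, 0], [0, 0, 0], -1],
])

```text
clock: 8.32
tcp_pos: [423.4, 18.7, 225.9]
tool_rot: [180.0, -0.2, 2.3]
wrist_force: [0.3, 0.0, -0.4]
width: -0.2
finger_force: 0.0
```

Emit:
play_rows([
  [[0, 0, 0], [0, 0, 0], -1],
  [[0, 0, 0], [0, 0, 0], -1],
  [[0, 0, 0], [0, 0, 0], -1],
  [[0, 0, 0], [0, 0, 0], -1],
  [[0, 0, 0], [0, 0, 0], -1],
])

```text
clock: 8.73
tcp_pos: [422.5, 18.7, 223.6]
tool_rot: [-180.0, 0.1, 2.3]
wrist_force: [0.2, 0.9, -1.6]
width: -0.1
finger_force: 0.0
```

```bash
python3 - <<'E'
from rig import arm, vision
import cv2
c=vision.capture("scene"); cv2.imwrite("pics/s2.png",c["pixels"][...,::-1])
E
```

```text
(no output)
```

View pics/s2.png

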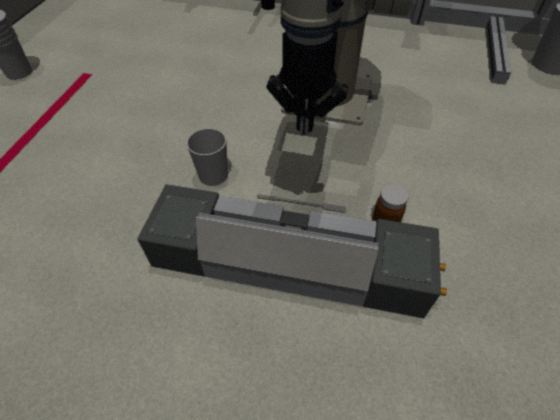

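The lid has swung up: its front edge now runs from (200,215) to (376,240). The beaker, jar and spatula haven't moved, and the hand is clear at (303,120). I'll wait a second, then check the lid angle by depth.

Emit:
play_rows([
  [[0, 0, 0], [0, 0, 0], -1],
  [[0, 0, 0], [0, 0, 0], -1],
  [[0, 0, 0], [0, 0, 0], -1],
  [[0, 0, 0], [0, 0, 0], -1],
  [[0, 0, 0], [0, 0, 0], -1],
])

```text
clock: 9.2
tcp_pos: [422.8, 18.7, 224.4]
tool_rot: [180.0, -0.0, 2.3]
wrist_force: [0.1, 0.2, 0.0]
width: 0.2
finger_force: 0.0
```

Emit:
play_rows([
  [[0, 0, 0], [0, 0, 0], -1],
  [[0, 0, 0], [0, 0, 0], -1],
  [[0, 0, 0], [0, 0, 0], -1],
  [[0, 0, 0], [0, 0, 0], -1],
  [[0, 0, 0], [0, 0, 0], -1],
])

```text
clock: 9.62
tcp_pos: [422.8, 18.8, 224.3]
tool_rot: [-180.0, -0.0, 2.3]
wrist_force: [0.0, 0.7, 0.8]
width: 0.1
finger_force: 0.0
```

```bash
python3 - <<'E'
from rig import vision
from h import *
c=vision.capture("scene")
P=np.array([zpt(c,285,v) for v in range(222,285,3)]); print(P.round(0)[:, [0,2]].tolist())
E
```

```text
[[517.0, 82.0], [518.0, 75.0], [578.0, 151.0], [584.0, 152.0], [591.0, 154.0], [594.0, 149.0], [595.0, 143.0], [598.0, 138.0], [601.0, 134.0], [602.0, 128.0], [604.0, 122.0], [608.0, 118.0], [610.0, 113.0], [611.0, 105.0], [614.0, 101.0], [616.0, 94.0], [618.0, 88.0], [619.0, 80.0], [615.0, 61.0], [614.0, 49.0], [613.0, 36.0]]
```

The lid slope measures about 1.2 rad, so it is fully open.

```bash
python3 -c "
from rig import order
print(order.sign_off())"
```

```text
the job is handed in; nothing more can be done
None
```

I ran the fingertip along the rail, felt the notch and pushed the catch. The lid sprang fully open (about 1.2 rad), the hand is clear, the beaker, jar and spatula look unmoved, and the job is handed in (no verdict was returned).

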